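# Put the coffee cups, scoop and spoon away in the table drawer

## Task

Pull open the drawer of the wooden box on the table and put away in it all the tapered brown cups, nested upright inside one another in a single stack, together with the coffee scoop and the wooden spoon. Then push the drawer fully shut, and leave the other things on the table where they are.

Things in the scene. Friction and masses are not known exactly. Their poses are not given: they have to be found in the camera images.
- cup1: Brown earthenware tapered cup without handle, open at the top: rim 66 mm across, foot 43 mm, 52 mm high, wall 3 mm, inner floor 20 mm above the underside, so that a cup nested in another stands 20 mm higher than it. 2 to 4 such cups stand on the table; None if this one is absent. Origin: centre of the underside; z up.
- cup2: Brown earthenware tapered cup without handle, open at the top: rim 66 mm across, foot 43 mm, 52 mm high, wall 3 mm, inner floor 20 mm above the underside, so that a cup nested in another stands 20 mm higher than it. 2 to 4 such cups stand on the table; None if this one is absent. Origin: centre of the underside; z up.
- cup3: Brown earthenware tapered cup without handle, open at the top: rim 66 mm across, foot 43 mm, 52 mm high, wall 3 mm, inner floor 20 mm above the underside, so that a cup nested in another stands 20 mm higher than it. 2 to 4 such cups stand on the table; None if this one is absent. Origin: centre of the underside; z up.
- cup4: Brown earthenware tapered cup without handle, open at the top: rim 66 mm across, foot 43 mm, 52 mm high, wall 3 mm, inner floor 20 mm above the underside, so that a cup nested in another stands 20 mm higher than it. 2 to 4 such cups stand on the table; None if this one is absent. Origin: centre of the underside; z up.
- scoop: Stainless steel coffee scoop, 129 mm long: round bowl 48 mm across and 28 mm high, flat handle 12 mm wide and 8 mm thick that runs to -x and slopes down from the bowl to its end at x = -105 mm. Lies in the upper tray. Origin: centre of the bowl's underside; z up.
- scoop_grip (a point): Middle of the scoop's handle near its balance point, 40 mm from the origin to -x, 17 mm above the underside; x runs along the handle towards the bowl.
- spoon: Wooden jam spoon, 129 mm long: flat round blade 48 mm across, 12 mm thick; square handle 12 x 12 mm that runs to -x and ends at x = -105 mm. Lies in the upper tray. Origin: centre of the blade's underside; z up.
- spoon_grip (a point): On the spoon's handle, 40 mm from the origin to -x, 8 mm above the underside; x runs along the handle towards the blade.
- trays: Two stacked wooden serving trays (fixed), 210 mm along x, 200 mm along y; the upper tray's floor is 20 mm above the table and its rim 8 mm higher, 6 mm thick. Origin: centre of the underside.
- cabinet: Wooden drawer box (fixed) with one drawer, 240 mm deep (x), 280 mm wide (y), 155 mm high. Its front looks to its -x. Origin: centre of the underside.
- drawer (a joint): How far the drawer is pulled out of the box towards the box's -x, m: 0 fully closed, 0.17 fully open.
- drawer_handle (a point): Middle of the drawer's steel bar handle, which runs 100 mm along y, 35 mm in front of the drawer front, 132 mm above the table. Moves with the drawer; x points into the box.
- drawer_in (a point): Centre of the drawer's inner floor, 18 mm above the table, moves with the drawer. The inside measures 200 mm along x (-100 to +100) and 240 mm along y. Side walls are 70 mm high over the floor, the front panel 122 mm; under the box's top there are 125 mm over the floor. With the drawer fully open the part of the inside from x = -100 to +58 mm lies clear in front of the box's top.
- sugar_bowl: Blue ceramic sugar bowl with knob, 82 mm across, 78 mm high. Bystander: leave it alone. Origin: centre of the underside.
- jam_jar: Glass jam jar with clip-lock lid, 84 mm across, 100 mm high. Bystander: leave it alone. Origin: centre of the underside.
- plate1: Lower of two green melamine plates, 180 mm across, 13 mm high, on top of the drawer box. Bystander: leave it alone. Origin: centre of the underside.
- plate2: Upper of two green melamine plates, 180 mm across, 13 mm high, on top of the drawer box. Bystander: leave it alone. Origin: centre of the underside.
- milk_jug: Steel milk jug, 84 mm across, 120 mm high. Bystander: leave it alone. Origin: centre of the underside.
- pepper_mill: Dark wooden pepper mill, 50 mm across, 125 mm high. Bystander: leave it alone. Origin: centre of the underside.
Things that resemble listed ones, but are neither listed nor needed, are in the scene too. Of the things that look like the spoon, the largest one is meant.

How it is judged:
By the outcome, as a careful person would: the job done as asked, in the order asked, and still so for the second after the job is handed in, with the robot touching nothing.
Of cup1, cup2, cup3, cup4 only 2 to 4 are there at a start; the rules pass over those that are not, and their reading is None.
At some moment in a run one of cup1, cup2, cup3, cup4, scoop, spoon may be knocked a few centimetres aside while the robot is not near it.
It also fails if it takes over 210 s, if anything falls off the work surface, if the arm or the gripper's body presses on something with over 40 N, if the wrist force passes 120 N, or if a joint passes its speed limit or range.

## Robot

A 6-joint arm with a two-finger parallel gripper is mounted at the origin on the work surface. World frame = base frame: x ahead of the robot, y to its left, z up, the work surface at z = 0. Lengths are in mm, angles in rad, forces in N, time in s.
With the tool pointing down it reaches from about 350 to 975 mm from the base axis. Payload 7.1 kg.
Tool frame: the origin (TCP) lies on the front face of the gripper's body, between the roots of the fingers; the fingertips stand 80 mm ahead of it and the grasp point (between the pads) lies 61 mm ahead of it (env.tips_ahead is the distance from the TCP to the fingertips, in mm); z points along the fingers, y is the line along which they close (so a half turn about z gives the same grasp; the last joint's range is limited). The gripper opens to 88 mm and grips with 3 to 60 N. Pads are 20 mm wide; open, the fingers measure 115 mm over their backs; the gripper's body (75 mm by 178 mm) begins 61 mm behind the grasp point.
Start: joints at [1.31, 0.423, 1.63, -0, 1.089, -0.019], TCP at [149.625, 606.809, 302.675] pointing down, gripper open.
Joint ranges: [-3, 3], [-0.9, 2.11], [0.09, 2.58], [-1.31, 4.45], [0.11, 2.69], [-2.54, 2.54]. Speed limits (rad/s): [2.39, 2.39, 3.01, 3.14, 3.14, 3.14].

## Interface

Orientations are given as a unit quaternion [x, y, z, w].
In Python, from station import env, set_gripper, viewer, workorder gives the robot as it stands. Calls block until the motion is done:
- env.reach(position, orientation): joint-space move of the TCP to a pose.
- env.move_l(position, rot=None, rate=150, f_stop=None): straight line of the TCP; rot=None keeps the orientation; rate is the mean speed in mm/s. With f_stop (N) it stops when the force on the tool has changed by that much, and returns True; else False.
- env.move_joints(angles): joint-space move.
- set_gripper(opening): finger opening in mm; the grip force is fixed at half the most; returns when the fingers have stopped.
- env.hold(seconds).
- env.ik(position, orientation): joint angles nearest the present ones, or None.
- env.read_state(): the state.
- viewer.camera(name): name is "side" or "top"; returns the picture (420x560x3 uint8, blue, green, red); there is no depth.
- viewer.camera_params(name): a dict with "fx", "fy", "cx", "cy" (pixels), "pose" (4x4, takes a point from camera to world coordinates). Camera axes: x right, y up, looking along -z (the intrinsics and any distortion apply to the point x, -y, -z); pixel columns grow to the right and rows downward; lengths in mm; the calibration is good to about 2 mm. A picture is of the moment at which its call begins. camera_params takes no time and is no camera call.
A pose or a line that the arm cannot do raises env.IKError and nothing moves.
- workorder.sign_off(): hands the job in; it is judged then, once.
The state is a dict: "time_s": time; "qpos": joint angles; "dq": joint speeds; "tau": joint torques, N m; "tool_pos": TCP position; "orientation": TCP orientation; "force": force on the tool from outside, world axes, zero at the start; "wrist_torque": the same for the moment, N m; "width": finger opening in mm; "grip_force": force on a finger pad.
Only numpy, scipy, OpenCV 4.12 (cv2) and the standard library are available. Lean on these libraries where they do the work, as an engineer would, in place of code of your own. Each camera call takes 0.05 s, during which the arm holds its last target. There are 200 camera calls.

## Working session

There is one attempt and no reset: what is moved stays moved. The work goes in short steps, each a Python script; the robot and the scene stay as the last script left them, time stands still between calls to the robot, and variables do not carry over. Pictures are saved under pics/ and viewed, at most 14 in all, crops included, and the job is handed in when it is done.

```bash
ls; mkdir -p pics; python3 - <<'E'
from station import env,viewer
import cv2
for n in("top","side"):
    cv2.imwrite(f"pics/{n}0.png",viewer.camera(n)); print(n,viewer.camera_params(n))
s=env.read_state();print(s["time_s"],s["orientation"],s["width"],s["tool_pos"])
E
```

```text
pics
top {'fx': 444.4629627548181, 'fy': 444.4629627548181, 'cx': 278.6746251265525, 'cy': 214.5502147743056, 'pose': array([[ 1.91726168e-02,  9.94073266e-01, -1.07008189e-01,
         4.40427886e+02],
       [-9.99686380e-01,  2.07846166e-02,  1.39692838e-02,
        -5.35123614e+01],
       [ 1.61106158e-02,  1.06706801e-01,  9.94160001e-01,
         1.48591653e+03],
       [ 0.00000000e+00,  0.00000000e+00,  0.00000000e+00,
         1.00000000e+00]])}
side {'fx': 402.5597492401038, 'fy': 402.5597492401038, 'cx': 275.66256164257726, 'cy': 208.33383251622794, 'pose': array([[ 9.99786775e-01, -3.21129827e-03, -2.03983162e-02,
         5.67742710e+02],
       [-1.43384032e-02,  6.02902822e-01, -7.97685776e-01,
        -9.11387725e+02],
       [ 1.48598094e-02,  7.97808169e-01,  6.02728223e-01,
         7.64329445e+02],
       [ 0.00000000e+00,  0.00000000e+00,  0.00000000e+00,
         1.00000000e+00]])}
0.1 [ 1.20618573e-01  9.92698691e-01 -6.77528682e-04 -9.71858745e-05] 88.05769913353511 [149.5391929  606.43997036 301.98444094]
```

View pics/top0.png

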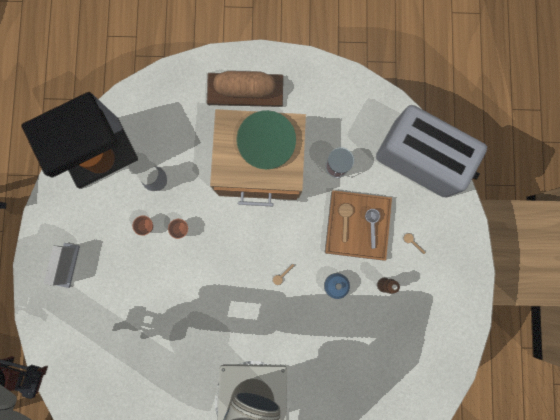

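View pics/side0.png

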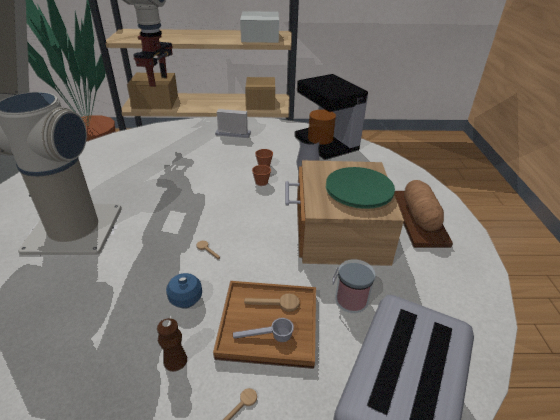

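The top view shows two cups at (143,225) and (178,228), the spoon at (346,210) and the scoop at (373,215) in the tray, and the cabinet handle at (256,200). The decoy spoons lie on the table. I'll zoom in to check for more cups and get the details.

```bash
python3 - <<'E'
import cv2,numpy as np
t=cv2.imread("pics/top0.png");s=cv2.imread("pics/side0.png")
z=lambda i,x,y:cv2.resize(i[y:y+75,x:x+100],(400,300),interpolation=cv2.INTER_CUBIC)
a=np.vstack([np.hstack([z(t,110,175),z(t,310,185)]),np.hstack([z(t,210,140),z(s,240,110)])])
cv2.imwrite("pics/z0.png",a)
E
```

```text
(no output)
```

View pics/z0.png

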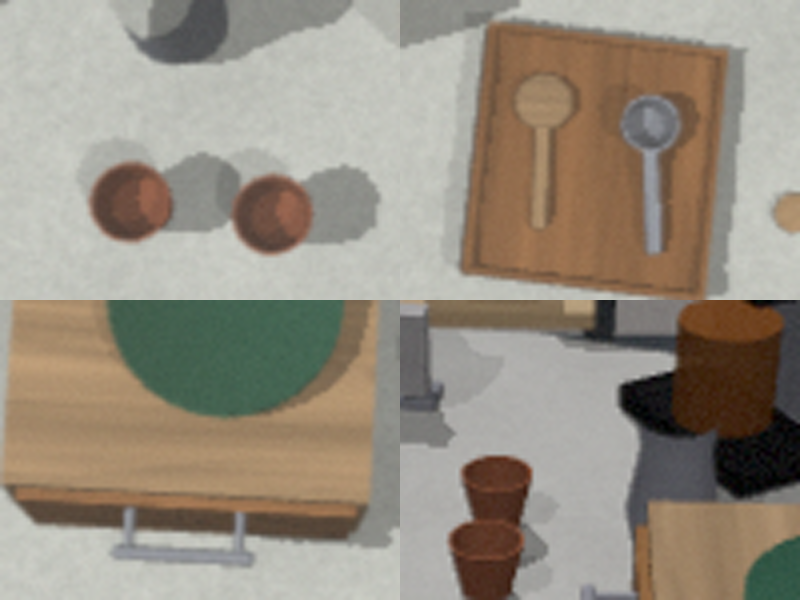

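```bash
cat > h.py <<'E'
import numpy as np,cv2,time
from scipy.spatial.transform import Rotation as R
from station import env,set_gripper,viewer,workorder
def ray(n,p):
    c=viewer.camera_params(n);T=c["pose"]
    d=T[:3,:3]@np.array([(p[0]-c["cx"])/c["fx"],-(p[1]-c["cy"])/c["fy"],-1]);return T[:3,3],d
def cast(n,p,z):
    o,d=ray(n,p);return o+d*(z-o[2])/d[2]
def proj(n,P):
    c=viewer.camera_params(n);T=c["pose"];q=T[:3,:3].T@(np.asarray(P,float)-T[:3,3])
    return c["cx"]-c["fx"]*q[0]/q[2],c["cy"]+c["fy"]*q[1]/q[2]
def blobs(m,amin=40):
    n,l,s,c=cv2.connectedComponentsWithStats(m.astype(np.uint8));return [(l==i,s[i],c[i]) for i in range(1,n) if s[i,4]>=amin]
def cupmask(im):
    h=cv2.cvtColor(im,cv2.COLOR_BGR2HSV);return ((h[...,0]<9)|(h[...,0]>175))&(h[...,1]>110)&(h[...,2]>40)
def cups(im,z=52):
    out=[]
    for m,s,c in blobs(cupmask(im),120):
        ct=cv2.findContours(m.astype(np.uint8),cv2.RETR_EXTERNAL,cv2.CHAIN_APPROX_NONE)[0][0]
        (u,v),r=cv2.minEnclosingCircle(ct); out.append((u,v,r,*cast("top",(u,v),z)[:2]))
    return np.array(out)
def quat(c):   # tool down, closing along 2D direction c; picks half turn with smaller wrist angle
    c=np.array([c[0],c[1],0.])/np.hypot(c[0],c[1]);z=np.array([0,0,-1.])
    return [R.from_matrix(np.c_[np.cross(y,z),y,z]).as_quat() for y in(c,-c)]
def bestq(p,c):
    best=None
    for q in quat(c):
        j=env.ik(p,q)
        if j is not None:
            k=abs(j[5])
            if best is None or k<best[0]: best=(k,q)
    return best[1]
E
python3 - <<'E'
from h import *
np.set_printoptions(precision=1,suppress=True)
t=cv2.imread("pics/top0.png");s=cv2.imread("pics/side0.png")
print("cups",cups(t))
for m,st,c in blobs(cupmask(s),60): print("side",st,c)
a,b=cast("top",(238,203),132),cast("top",(273.5,205),132);print("handle",a,b,np.linalg.norm(a-b))
h=cv2.cvtColor(t,cv2.COLOR_BGR2HSV)
for p in[(346,210),(345,230),(372,205),(360,230),(373,240)]:print(p,h[p[1],p[0]])
for p in [(346.4,210.2),(345,242)]:print("spoon",cast("top",p,30))
for p,z in [((372.6,215.8),48),((373.6,248),26)]:print("scoop",cast("top",p,z))
# handle bar: side view mid for cross check
print("proj handle side",proj("side",(a+b)/2))
sx=cv2.resize(s[165:225,270:350],(640,480),interpolation=cv2.INTER_CUBIC);cv2.imwrite("pics/z1.png",sx)
E
```

```text
cups []
side [138  36  21  16 163] [147.7  43.3]
side [135  58  21  29 182] [147.1  69.3]
handle [619.2  52.9 132. ] [615.3 -56.1 132. ] 109.08121864653316
(346, 210) [ 16  92 155]
(345, 230) [ 17  94 171]
(372, 205) [ 13 120 142]
(360, 230) [ 13 121 141]
(373, 240) [107  14 161]
spoon [ 616.3 -297.6   30. ]
spoon [ 511.1 -293.3   30. ]
scoop [ 597.5 -380.4   48. ]
scoop [ 493.5 -388.3   26. ]
proj handle side (np.float64(285.49317493519413), np.float64(192.3855987055407))
```

View pics/z1.png

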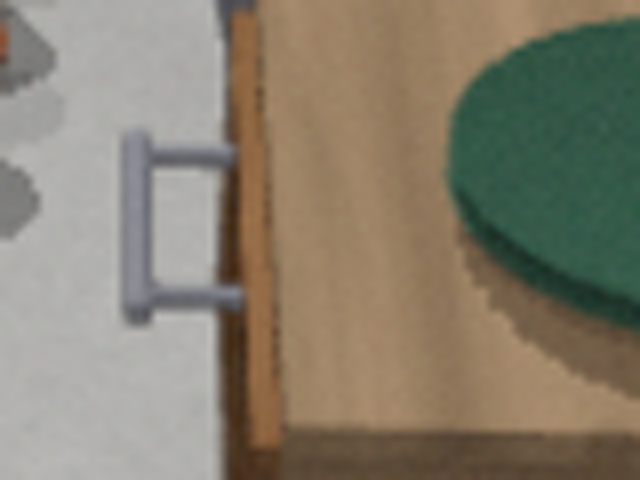

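The side view puts the handle at about (287,193.5), close to the top-view estimate. Next I'll fix the cup mask and the yaw.

```bash
python3 - <<'E'
from h import *
np.set_printoptions(precision=1,suppress=True)
t=cv2.imread("pics/top0.png")
h=cv2.cvtColor(t,cv2.COLOR_BGR2HSV)
print(h[225,132:155].tolist())
a,b=cast("top",(213.75,186.75),155),cast("top",(301.25,190),155);print(a,b,np.linalg.norm(a-b))
o1,d1=ray("top",(255.75,204));o2,d2=ray("side",(287.1,193.5))
k=np.linalg.lstsq(np.c_[d1,-d2],o2-o1,rcond=None)[0];print(o1+k[0]*d1,o2+k[1]*d2)
E
```

```text
[[10, 61, 155], [9, 84, 116], [9, 87, 91], [6, 82, 90], [9, 97, 87], [11, 90, 88], [10, 102, 100], [10, 111, 106], [10, 107, 107], [9, 108, 109], [10, 101, 111], [10, 105, 109], [9, 115, 115], [9, 119, 143], [10, 122, 148], [9, 123, 147], [9, 118, 140], [8, 114, 137], [8, 117, 135], [8, 115, 138], [8, 99, 119], [9, 29, 125], [30, 11, 137]]
[664.1 125.8 155. ] [ 660.  -139.2  155. ] 265.06410485857504
[617.8  -1.4 127.5] [621.8  -1.3 128.1]
```

```bash
sed -i 's/^    h=cv2.cvtColor(im,cv2.COLOR_BGR2HSV);return.*/    h=cv2.cvtColor(im,cv2.COLOR_BGR2HSV);return (h[...,0]<12)\&(h[...,1]>65)\&(h[...,2]>60)/' h.py
python3 - <<'E'
from h import *
np.set_printoptions(precision=1,suppress=True)
print(cups(cv2.imread("pics/top0.png")))
yaw=-0.022; ex=np.array([np.cos(yaw),np.sin(yaw),0])
H=np.array([619.5,-1.5,130.]); up=H+[0,0,61+90]
q=bestq(up,ex); print(env.ik(up,q))
set_gripper(30)
env.reach(up,q)
print(env.move_l(H+[0,0,61],rate=100,f_stop=15)); print(env.read_state()["tool_pos"])
set_gripper(0); s=env.read_state(); print(s["width"],s["grip_force"],s["force"],s["time_s"])
E
```

```text
[[ 222.    89.4   19.5 1011.   123.6]
 [ 269.7   94.3   14.9  998.   -36. ]
 [ 142.5  225.1   10.   551.4  364.4]
 [ 177.5  228.    10.   544.2  251.5]]
[-0.   0.4  1.7 -0.   1.   0. ]
False
[619.9  -1.5 191.6]
10.187257790384916 29.99795973300934 [-0.4  0.3  3.5] 5.325
```

```bash
python3 - <<'E'
from h import *
np.set_printoptions(precision=1,suppress=True)
yaw=-0.022; ex=np.array([np.cos(yaw),np.sin(yaw),0])
p=env.read_state()["tool_pos"]
print(env.move_l(p-ex*169,rate=100,f_stop=40)); s=env.read_state(); print(s["tool_pos"],s["force"],s["width"])
print(env.move_l(s["tool_pos"]-ex*6,rate=20,f_stop=12)); s=env.read_state(); print(s["tool_pos"],s["force"])
set_gripper(30); s=env.read_state(); print(s["tool_pos"],s["force"])
env.move_l(s["tool_pos"]+[0,0,110],rate=200)
env.reach([400,300,350],quat([0,1])[1] if 0 else bestq([400,300,350],[0,1]))
set_gripper(40)
t=viewer.camera("top");cv2.imwrite("pics/top1.png",t);cv2.imwrite("pics/side1.png",viewer.camera("side"))
print(cups(t),env.read_state()["time_s"])
cv2.imwrite("pics/z2.png",cv2.resize(t[130:290,120:400],(784,448),interpolation=cv2.INTER_CUBIC))
E
```

```text
True
[458.    3.6 191.5] [ 2.5  0.8 -1.7] 10.086382699507746
True
[457.8   3.6 191.4] [ 1.1 -0.2  2.1]
[458.9   3.7 191.6] [ 0.4  0.2 -0.2]
[[217.2  96.8  10.  985.1 138.7]
 [142.5 225.1  10.  551.4 364.4]
 [177.5 228.   10.  544.2 251.5]] 9.975
```

View pics/z2.png

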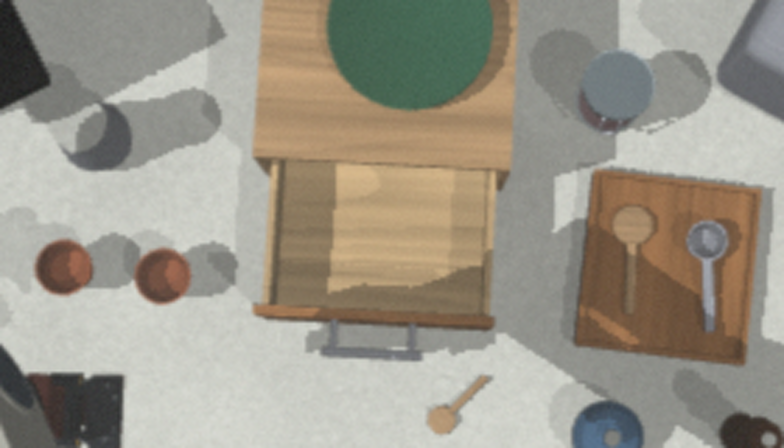

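The drawer is open: its handle now reads x≈458.7, and the drawer centre is about (605,0). The spoon at (346,210) and the scoop at (372.5,215.7) haven't moved. Next I'll pick both up.

```bash
cat >> h.py <<'E'
YAW=-0.022
EX=np.array([np.cos(YAW),np.sin(YAW)]);EY=np.array([-EX[1],EX[0]]);D0=np.array([605.,0.5])
din=lambda x,y:D0+x*EX+y*EY
P=lambda xy,z:np.array([xy[0],xy[1],z])
def st():
    s=env.read_state();return np.round(s["tool_pos"],1),round(s["width"],1),round(s["grip_force"],1),np.round(s["force"],1),round(s["time_s"],1)
def transfer(xy,d,zg,dst,zp,op,rel,hz=280):
    c=np.array([-d[1],d[0]]);
    for i in(0,1):
        q1,q2=quat(c)[i],quat(EY)[i]
        j1,j2=env.ik(P(xy,zg),q1),env.ik(P(dst,zp),q2)
        if j1 is not None and j2 is not None and abs(j1[5])<2 and abs(j2[5])<2: break
    env.reach(P(xy,hz),q1);set_gripper(op)
    env.move_l(P(xy,zg+25),rate=250);print("touch",env.move_l(P(xy,zg),rate=60,f_stop=8),st())
    set_gripper(0);print("grip",st())
    env.move_l(P(xy,hz),rate=200);print("up",st())
    env.reach(P(dst,hz),q2)
    env.move_l(P(dst,zp+25),rate=250);print("touch",env.move_l(P(dst,zp),rate=50,f_stop=6),st())
    set_gripper(rel);p=env.read_state()["tool_pos"];env.move_l(P(p[:2],hz),rate=250);print("done",st())
E
python3 - <<'E'
from h import *
d=np.array([105.2,-4.3]);d/=np.linalg.norm(d)
transfer(np.array([616.3,-297.6])-40*d,d,102.5,din(-15,88),101.5,40,36)
i=viewer.camera("top");cv2.imwrite("pics/top2.png",i);cv2.imwrite("pics/z3.png",cv2.resize(i[130:290,120:400],(784,448),interpolation=cv2.INTER_CUBIC))
E
```

```text
touch False (array([ 576.2, -295.9,  102.2]), 40.0, 0.0, array([-0.1,  0.1, -1. ]), 13.8)
grip (array([ 576.4, -296. ,  102.7]), 11.9, 30.0, array([0.8, 0.7, 1.2]), 14.3)
up (array([ 575.7, -295.6,  278.8]), 12.0, 30.0, array([-0.2, -0. , -1. ]), 15.3)
touch True (array([591.6,  88.8, 100.7]), 11.5, 30.0, array([0.1, 0.1, 4.6]), 18.1)
done (array([590.1,  88.4, 279. ]), 36.2, 0.0, array([ 0. , -0.1,  0.4]), 19.5)
```

View pics/z3.png

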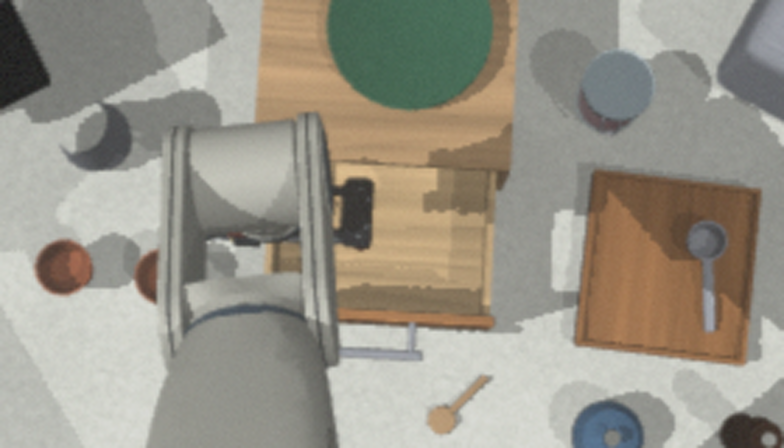

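The spoon has left the tray, and the scoop is unchanged at (707,240) in the crop. The arm hides the drop spot, so I'll check it after the scoop.

```bash
python3 - <<'E'
from h import *
d=np.array([104.,7.9]);d/=np.linalg.norm(d)
transfer(np.array([597.5,-380.4])-40*d,d,104.5,din(-15,32),104,40,34)
env.reach([400,300,350],bestq([400,300,350],EY))
i=viewer.camera("top");cv2.imwrite("pics/top3.png",i);cv2.imwrite("pics/z4.png",cv2.resize(i[130:290,120:400],(784,448),interpolation=cv2.INTER_CUBIC))
print(cups(i),st())
E
```

```text
touch False (array([ 557.5, -383.3,  104.2]), 40.1, 0.0, array([ 0. , -0.9, -0.3]), 22.9)
grip (array([ 557.7, -383.5,  104.7]), 11.5, 29.9, array([-0.2,  0.2,  1. ]), 23.5)
up (array([ 557. , -383. ,  278.6]), 11.4, 29.9, array([-0.9, -0.1, -1.7]), 24.5)
touch False (array([590.7,  32.8, 103.8]), 11.3, 29.9, array([ 0.5,  0.1, -0.2]), 27.5)
done (array([590. ,  32.8, 278.9]), 34.4, 0.0, array([ 0.6,  0.2, -0.2]), 28.9)
[[219.3125      96.          13.3032074  987.99851589 131.81724643]
 [142.51351929 225.15541077   9.92978382 551.25315412 364.20217624]
 [177.48396301 228.05079651   9.96266842 544.2015403  251.58207089]] (array([400.2, 299.8, 349.7]), 33.8, 0.0, array([ 0.3,  0.2, -0.2]), 31.1)
```

View pics/z4.png

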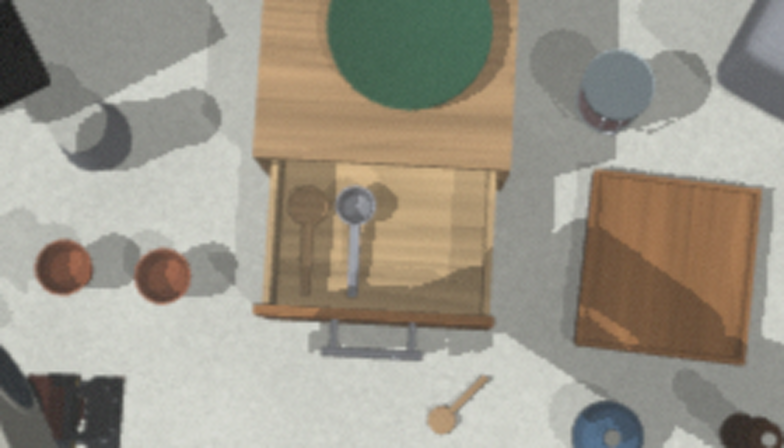

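Both utensils lie flat in the drawer, with the spoon at (308,205) and the scoop at (355,205) in the crop. Now the first cup.

```bash
python3 - <<'E'
from h import *
c=cups(viewer.camera("top"));c=c[abs(c[:,2]-10)<1.5];c=c[c[:,3]<900];print(c);c=c[np.argmin(c[:,4])]
transfer(c[3:5],EX,113,din(-20,-55),132,88,80)
env.reach([400,300,350],bestq([400,300,350],EY))
i=viewer.camera("top");cv2.imwrite("pics/top4.png",i);cv2.imwrite("pics/side4.png",viewer.camera("side"))
print(cups(i),cups(i,70),st())
cv2.imwrite("pics/z5.png",cv2.resize(i[130:290,120:400],(784,448),interpolation=cv2.INTER_CUBIC))
E
```

```text
[[142.51351929 225.15541077   9.92978382 551.25315412 364.20217624]
 [177.5        228.03846741   9.97418118 544.24239634 251.53230912]]
touch False (array([544.2, 251.5, 112.8]), 87.7, 0.0, array([-0.3, -0.4, -0.2]), 34.1)
grip (array([544.4, 251.6, 113.2]), 63.1, 30.0, array([ 1.1, -1.3,  2.2]), 34.6)
up (array([543.5, 251.2, 278.8]), 62.8, 30.0, array([ 0.1,  0.1, -0.8]), 35.6)
touch True (array([583.4, -54.1, 131.2]), 63.1, 30.0, array([-0.1, -0.3,  4.3]), 38.0)
done (array([581.9, -53.8, 279. ]), 80.0, 0.0, array([-1.2, -0.8, -0.6]), 39.2)
[[218.5         94.5         13.5093565  993.10579694 134.69296373]
 [272.7444458  217.32221985   9.83383942 585.33056317 -54.60864929]
 [142.46969604 225.09596252   9.96303749 551.44219514 364.35255306]] [[218.5         94.5         13.5093565  986.16801349 132.33041628]
 [272.7444458  217.32221985   9.83383942 583.51159525 -54.59488755]
 [142.46969604 225.09596252   9.96303749 550.04862898 359.10708146]] (array([400.6, 299.4, 349.7]), 80.1, 0.0, array([ 0.1,  0. , -0. ]), 40.8)
```

View pics/z5.png

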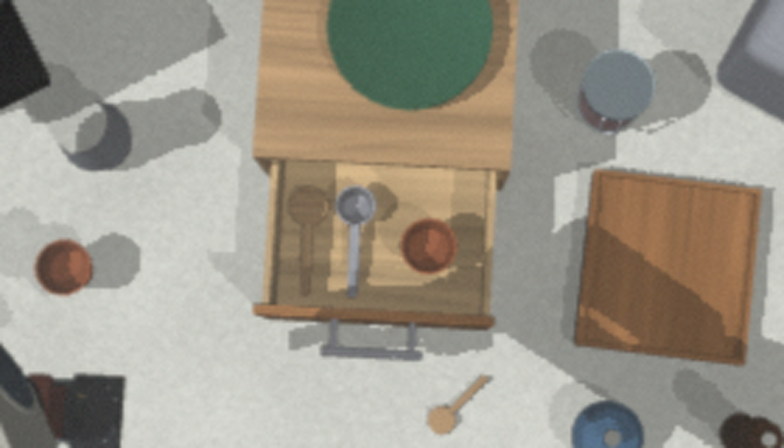

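The first cup stands upright in the drawer at (583.5,-54.6). Next I'll nest the second one in it.

```bash
python3 - <<'E'
from h import *
i=viewer.camera("top");g=lambda z:(lambda c:c[(c[:,2]<11.5)&(c[:,3]<900)])(cups(i,z))
a,b=g(52),g(70);a=a[np.argmax(a[:,4])];b=b[np.argmin(b[:,4])];print(a,b)
transfer(a[3:5],EX,113,b[3:5],150.5,88,80)
env.reach([400,300,350],bestq([400,300,350],EY))
i=viewer.camera("top");s=viewer.camera("side");cv2.imwrite("pics/top5.png",i);cv2.imwrite("pics/side5.png",s)
print(cups(i,90),st())
z=lambda i:cv2.resize(i,(390,390),interpolation=cv2.INTER_CUBIC)
cv2.imwrite("pics/z6.png",np.hstack([z(i[170:270,205:305]),z(s[130:260,210:340])]))
E
```

```text
[142.46969604 225.09596252   9.96303749 551.44219514 364.35255306] [272.82702637 217.5710907    9.84368324 582.71649617 -54.87567397]
touch False (array([551.3, 364.3, 112.7]), 88.1, 0.0, array([-0. , -0.3, -0.6]), 43.3)
grip (array([551.7, 364.6, 113.4]), 63.8, 30.0, array([0.3, 0.9, 1.6]), 43.8)
up (array([550.8, 363.9, 278.6]), 64.0, 30.0, array([ 0.1, -0.4, -3.3]), 44.8)
touch True (array([583. , -54.5, 151.2]), 63.8, 30.0, array([1.1, 2.1, 3.7]), 47.4)
done (array([581.4, -54.6, 279.1]), 79.8, 0.0, array([ 0.8,  0.3, -1.2]), 48.5)
[[224.5         89.          21.56975365 997.46605681 110.86714188]
 [272.93023682 217.13954163  10.13987541 582.08214164 -55.15393075]] (array([400.6, 299.3, 349.7]), 80.0, 0.0, array([0.3, 0.1, 0.3]), 50.1)
```

View pics/z6.png

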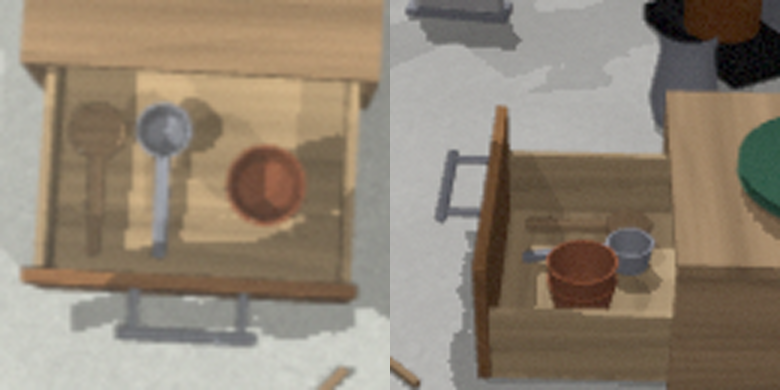

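The cups are nested upright, seen at (265,185) on the left and (583,275) on the right. Now I'll shut the drawer.

```bash
python3 - <<'E'
from h import *
ex=P(EX,0);H=np.array([458.8,3.7,191.5])
q=bestq(H+[0,0,90],ex);set_gripper(30);env.reach(H+[0,0,90],q)
print(env.move_l(H,rate=120,f_stop=15));set_gripper(0);print(st())
p=env.read_state()["tool_pos"]
print(env.move_l(p+ex*158,rate=70,f_stop=50),st())
for k in range(8):
    p=env.read_state()["tool_pos"]
    r=env.move_l(p+ex*6,rate=20,f_stop=25);print(r,st())
    if r:break
E
```

```text
False
(array([459. ,   3.7, 192. ]), 10.2, 30.0, array([-0.2,  0.2,  7.4]), 53.6)
False (array([617.2,  -1.2, 192.1]), 10.1, 30.0, array([-0.6, -8.2,  2.3]), 56.0)
False (array([623.6,  -1.6, 192.1]), 10.1, 30.0, array([ 0.6, -3.4,  0.6]), 56.5)
False (array([628.7,  -1.8, 192.1]), 10.0, 30.0, array([-5.6, -3.6,  6.4]), 57.0)
True (array([629.3,  -1.8, 192. ]), 10.3, 30.0, array([-1.2,  0.4,  6.3]), 57.2)
```

```bash
python3 - <<'E'
from h import *
ex=P(EX,0)
set_gripper(30);p=env.read_state()["tool_pos"];env.move_l(p+[0,0,100],rate=150)
# confirm: push bar with closed fingers from its front
set_gripper(0);q=env.read_state()["orientation"];a=np.array([629.-45,-.5,192.])
env.reach(a+[0,0,60],q);env.move_l(a,rate=120);r=env.move_l(a+ex*45,rate=30,f_stop=20);print(r,st())
p=env.read_state()["tool_pos"];env.move_l(p-ex*15,rate=60);env.move_l(p-ex*15+[0,0,120],rate=150)
env.reach([400,300,350],bestq([400,300,350],EY));env.hold(.5)
t=viewer.camera("top");s=viewer.camera("side");cv2.imwrite("pics/top6.png",t);cv2.imwrite("pics/side6.png",s)
z=lambda i:cv2.resize(i,(400,300))
cv2.imwrite("pics/z7.png",np.vstack([np.hstack([z(t),z(s)]),np.hstack([z(t[140:215,205:305]),z(s[150:225,270:370])])]));print(st())
E
```

```text
True (array([614.8,  -1.1, 191.1]), 0.7, 0.0, array([-0.3, -0.4, -0.2]), 61.2)
(array([400., 300., 350.]), 0.4, 0.0, array([-0.1, -0.2, -0.4]), 64.5)
```

View pics/z7.png

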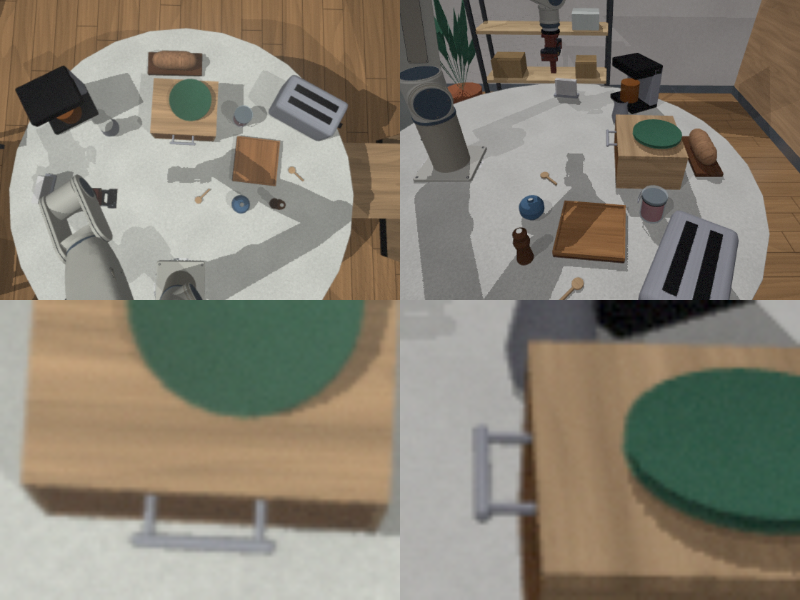

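The drawer front is flush with the box, and the bystanders are where they were. Handing in.

```bash
python3 -c "
from station import workorder;print(workorder.sign_off())"
```

```text
the job is handed in; nothing more can be done
None
```

The job is handed in: I found two cups, nested them upright in the drawer with the scoop and spoon, pushed it fully shut, and left the other things where they were (about 65 s on the robot's clock; sign-off gave no verdict).

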